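# Click the storage box lid shut all round

## Robot

A 7-joint arm with a two-finger parallel gripper is mounted at the origin on the work surface. World frame = base frame: x ahead of the robot, y to its left, z up, the work surface at z = 0. Lengths are in m, angles in rad, forces in N, time in s.
With the tool pointing down it reaches from about 0.4 to 0.85 m from the base axis. Payload 10.4 kg.
Tool frame: the origin (TCP) lies at the very end of the fingers, on their centre line; the grasp point (between the pads) lies 19 mm behind it; z points along the fingers, y is the line along which they close (so a half turn about z gives the same grasp; the last joint's range is limited). The gripper opens to 85 mm and grips with 20 to 120 N. Pads are 22 mm wide; open, the fingers measure 114 mm over their backs; the gripper's body (76 mm by 85 mm) begins 54 mm behind the grasp point. The pads swing forward as they close: fully open they stand 13 mm farther back than shut.
Start: joints at [-0.023, 0.332, -0.065, 1.46, 0.022, 1.35, -0.088], TCP at [0.625, 0, 0.231] pointing down, gripper open.
Joint ranges: [-2.6, 2.6], [-0.5, 2.12], [-1.47, 1.34], [0.16, 2.42], [-1.27, 4.41], [0.06, 2.06], [-2.6, 2.6]. Speed limits (rad/s): [2.22, 2.22, 2.79, 2.79, 3.14, 3.14, 3.14].

## Interface

Orientations are given as a unit quaternion [x, y, z, w].
In Python, from workcell import * gives the robot as it stands.
- The arm moves only by the tool step_arm, never from a script. Its argument "commands" is one flat list of numbers, 7 for each row, row after row: the finger opening in mm, from 0 to 85.4, then the shift along the world's x, y, z as a fraction of full scale, then the turn, a rotation vector about the world's x, y, z as a fraction of full scale. A call has exactly 10 rows; each row is the pose to reach, as a shift and turn from the pose commanded when the call began, turning the shorter way round; what a row does not reach only later rows make up. Full scale, the value 1, is 0.6 m for a shift and pi rad for a turn. A row lasts 1/8 s, in which the tool goes at most 62.5 mm and 10.7 degrees, less where a joint would pass 70% of its speed; a pose out of reach is approached as far as the arm can. A call with a number of a shift or a turn outside -1 to 1 is refused whole. A call with a gripper value outside its range is refused whole. The fingers move at their own pace and stop on an object; "squeeze" is the grip in N (left out, the last holds). Time passes only in rows, so rows that repeat a pose let the fingers close, or fill a call up. It gives the time, the measured TCP pose, the force, the opening and the grip force at its end, in the units of the state.
- get_obs(): the state, without advancing time (a new reading comes with each control period).
- camera(name): name is "scene" or "side" or "wrist"; returns the picture (384x512x3 uint8, red, green, blue); there is no depth.
- camera_params(name): a dict with "mtx" (3x3 intrinsics, pixels), "extrinsics" (4x4, takes a point from world to camera coordinates); the wrist camera has in their place "tool_from_camera" (4x4, takes a point from camera to tool coordinates, whose origin is the TCP and whose axes are the flange's). Camera axes: x right, y down, z forward; pixel columns grow to the right and rows downward; lengths in m; the calibration is good to about 2 mm. A picture is of the moment at which its call begins: read the wrist's pose just before it. camera_params takes no time and is no camera call.
- hand_in(): hands the job in; it is judged then, once.
The state is a dict: "clock": time; "joint_pos": joint angles; "joint_velocities": joint speeds; "tau": joint torques, N m; "position": TCP position; "ee_rot": TCP orientation; "ft_force": force on the tool from outside, world axes, zero at the start; "torque": the same for the moment, N m; "grip_width": opening from 0.0 (shut) to 1.0 (fully open); "grasp_force": force on a finger pad.
Only numpy, scipy, OpenCV 4.12 (cv2) and the standard library are available. Lean on these libraries where they do the work, as an engineer would, in place of code of your own. Each camera call takes 0.05 s, during which the arm holds its last target. There are 200 camera calls.

## Task

The oblong storage box on the egg seller's table has its turquoise lid laid on, but all four sides of the lid rim still stand up. Press around the rim with the fingertips until all four sides have clicked shut. Do not lift or shove the box, and leave the other things on the table alone.

Things in the scene. Friction and masses are not known exactly. Their poses are not given: they have to be found in the camera images.
- box: oblong white box, turquoise lid, loose, full, about 1.3 kg; 170 mm along its x, 220 mm along its y; origin centre of underside, z up. Lid panel in the middle of the top at 89 mm; around it the rim is four separate straight sections, one a side, 22 mm wide, each with a thumb tab sticking out mid-length. Each moves up and down on its own: top at 100.5 mm open, 92.5 mm shut
- rim_front_top (a point): centre of the top face of the rim strip on the box's own -x (a long side, 226 mm long); 22 mm wide; moves with the section; a good place to press. The strip's centre line runs 11 mm inside the box's outer edge
- rim_back_top (a point): centre of the top face of the rim strip on the box's own +x (a long side, 226 mm long); 22 mm wide; moves with the section; a good place to press. The strip's centre line runs 11 mm inside the box's outer edge
- rim_left_top (a point): centre of the top face of the rim strip on the box's own +y (a short side, 120 mm long); 22 mm wide; moves with the section; a good place to press. The strip's centre line runs 11 mm inside the box's outer edge
- rim_right_top (a point): centre of the top face of the rim strip on the box's own -y (a short side, 120 mm long); 22 mm wide; moves with the section; a good place to press. The strip's centre line runs 11 mm inside the box's outer edge
- rim_front (a joint): how far that section is pressed down, m: 0 open, 0.008 fully shut (its stop). Snap action: pushing straight down, the resistance grows to about 4.5 N at 0.002, then falls; near 0.004 it jumps shut by itself and stays; let go before that, it springs back open
- rim_back (a joint): how far that section is pressed down, m: 0 open, 0.008 fully shut (its stop). Snap action: pushing straight down, the resistance grows to about 4.5 N at 0.002, then falls; near 0.004 it jumps shut by itself and stays; let go before that, it springs back open
- rim_left (a joint): how far that section is pressed down, m: 0 open, 0.008 fully shut (its stop). Snap action: pushing straight down, the resistance grows to about 4.5 N at 0.002, then falls; near 0.004 it jumps shut by itself and stays; let go before that, it springs back open
- rim_right (a joint): how far that section is pressed down, m: 0 open, 0.008 fully shut (its stop). Snap action: pushing straight down, the resistance grows to about 4.5 N at 0.002, then falls; near 0.004 it jumps shut by itself and stays; let go before that, it springs back open
- egg_tray: grey pulp tray of six brown eggs, one piece, 149 x 102 mm, 67 mm high; origin under its centre; bystander
- round_tub: round white tub with a turquoise lid that is already shut, 94 mm across, 66 mm high; origin under its centre; bystander
- mug: white mug, 78 mm across, 85 mm high; origin under its centre; bystander
- spoon: spoon, 170 mm long, lying flat on the table along its own x; bystander

How it is judged:
At the end, for the whole second after the job is handed in: all four rim sections are shut (each pressed down more than 6.5 of 8 mm), the box stands flat and still on the table within 40 mm of where it started, and the egg tray, tub, mug and spoon are within 25 mm of where they were (value of joint each of rim_front, rim_back, rim_left, rim_right above 0.0065 m and linear speed of box below 0.01 m/s and height (world z) of box below 0.004 m and angle between box's own z axis and vertical below 0.05 rad and distance of box from where it was at the start of the episode below 0.04 m and distance of each of egg_tray, round_tub, mug, spoon from where it was at the start of the episode below 0.025 m); the robot touches nothing.
It fails at once if the box is pressed with something other than the fingers (contact force between the arm and box above 3 N).
It fails at once if the box is lifted off the table (10 mm) or tipped (height (world z) of box above 0.01 m or angle between box's own z axis and vertical above 0.15 rad).
It fails at once if the box is shoved more than 40 mm along the table (distance of box from where it was at the start of the episode above 0.04 m).
It fails at once if a bystander (egg tray, round tub, mug, spoon) is lifted, carried or pushed more than 25 mm (distance of any of egg_tray, round_tub, mug, spoon from where it was at the start of the episode above 0.025 m).
It also fails if it takes over 48 s, if anything falls off the work surface, if the arm or the gripper's body presses on something with over 40 N, if the wrist force passes 120 N, or if a joint passes its speed limit or range.

## Working session

There is one attempt and no reset: what is moved stays moved. The work goes in short steps, Python scripts to look and compute and a tool call to move; the robot and the scene stay as the last step left them, time stands still between calls to the robot, and variables do not carry over. Pictures are saved under pics/ and viewed, at most 10 in all, crops included, and the job is handed in when it is done.

Besides the shell and the picture viewer there is one more tool, called after "Call:" by a JSON object that holds its "op" and its "data", one argument or row to a line. step_arm: Moves the arm, as the interface text tells. Its arguments: {"type":"object","properties":{"commands":{"type":"array","items":{"type":"number"}},"squeeze":{"type":"number"}},"required":["commands"]}

```bash
mkdir -p pics; python3 - <<'E'
from workcell import *
import cv2,numpy as np
o=get_obs();print(o['clock'],o['position'],o['ee_rot'],o['grip_width'])
for n in("scene","side","wrist"):
    cv2.imwrite(f'pics/{n}0.png',camera(n)[:,:,::-1]); p=camera_params(n); print(n,{k:np.round(v,4).tolist() for k,v in p.items() if hasattr(v,'__len__')})
a=cv2.imread('pics/scene0.png');b=cv2.imread('pics/side0.png')
cv2.imwrite('pics/s2.png',cv2.resize(a,(800,600),interpolation=cv2.INTER_CUBIC))
cv2.imwrite('pics/d2.png',cv2.resize(b,(800,600),interpolation=cv2.INTER_CUBIC))
E
```

```text
0.0 [ 6.24623511e-01 -1.41927749e-06  2.30491898e-01] [ 7.07098721e-01  7.07114468e-01 -5.22698572e-04 -5.05413650e-04] 0.999147908956646
scene {'mtx': [[480.9233, 0.0, 253.4722], [0.0, 480.9233, 194.6762], [0.0, 0.0, 1.0]], 'extrinsics': [[-0.8375, 0.5465, 0.0059, 0.4407], [0.3984, 0.6178, -0.6779, -0.2461], [-0.3741, -0.5654, -0.7351, 1.49], [0.0, 0.0, 0.0, 1.0]]}
side {'mtx': [[399.2852, 0.0, 257.0383], [0.0, 399.2852, 189.4904], [0.0, 0.0, 1.0]], 'extrinsics': [[-0.8685, -0.4956, -0.0091, 0.5692], [-0.2604, 0.4718, -0.8424, 0.1826], [0.4217, -0.7293, -0.5388, 0.9462], [0.0, 0.0, 0.0, 1.0]]}
wrist {'mtx': [[298.7966, 0.0, 255.0119], [0.0, 298.7966, 189.0954], [0.0, 0.0, 1.0]], 'tool_from_camera': [[0.0003, -0.9553, -0.2958, 0.0762], [1.0, 0.0005, -0.0007, -0.0004], [0.0008, -0.2958, 0.9553, -0.1429], [0.0, 0.0, 0.0, 1.0]]}
```

View pics/s2.png

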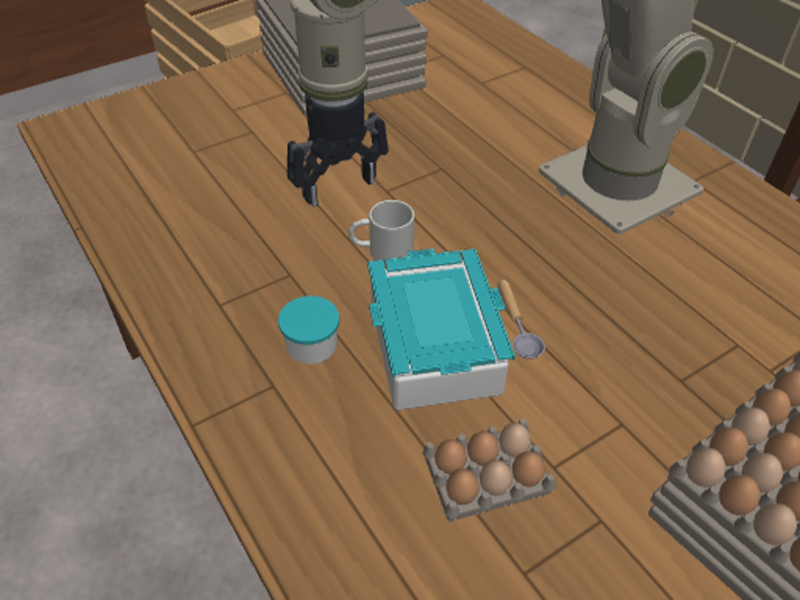

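View pics/wrist0.png

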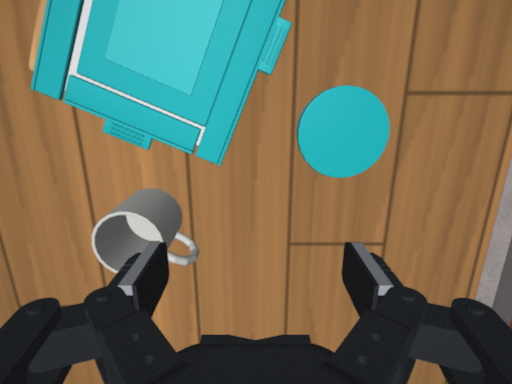

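The scene picture shows the box lid's outer corners near (370,262), (476,250), (512,356) and (390,374) in the 800x600 enlargement. The wrist view shows the near corners at about (32,90) and (220,163), the mug at (137,235) and the tub at (343,131). Next I fit the box pose to these.

```bash
cat > h.py <<'E'
import numpy as np
from scipy.spatial.transform import Rotation as R
from workcell import *
def ray_scene(uv,z,name="scene"):
    p=camera_params(name);E=np.array(p['extrinsics']);K=np.array(p['mtx'])
    d=E[:3,:3].T@np.linalg.solve(K,[*uv,1]);c=-E[:3,:3].T@E[:3,3]
    return c+d*(z-c[2])/d[2]
def ray_wrist(uv,z,pos,q):
    p=camera_params("wrist");T=np.array(p['tool_from_camera']);K=np.array(p['mtx']);Q=R.from_quat(q).as_matrix()
    d=Q@T[:3,:3]@np.linalg.solve(K,[*uv,1]);c=Q@T[:3,3]+pos
    return c+d*(z-c[2])/d[2]
def wproj(P,pos,q):
    p=camera_params("wrist");T=np.array(p['tool_from_camera']);K=np.array(p['mtx']);Q=R.from_quat(q).as_matrix()
    c=T[:3,:3].T@(Q.T@(np.array(P)-pos)-T[:3,3]);v=K@c;return v[:2]/v[2]
E
python3 - <<'E'
from h import *
z=.1005
c=np.array([ray_scene(np.array(p)/1.5625,z) for p in [(370,262),(476,250),(512,356),(390,374)]])
print(c.round(4)); print([np.linalg.norm(c[i]-c[i-1]).round(4) for i in range(4)],c.mean(0).round(4))
e=(c[3]-c[0]+c[2]-c[1]);print('yaw of long axis',np.degrees(np.arctan2(e[1],e[0])))
o=get_obs()
for p in [(32,90),(220,163)]: print(ray_wrist(p,z,o['position'],o['ee_rot']).round(4))
print('mug',ray_scene(np.array((391,215))/1.5625,.085),'tub',ray_wrist((343,131),.066,o['position'],o['ee_rot']))
print('eggs',ray_scene(np.array((488,465))/1.5625,.05))
E
```

```text
[[0.5896 0.021  0.1005]
 [0.4323 0.0894 0.1005]
 [0.5216 0.2903 0.1005]
 [0.6829 0.2239 0.1005]]
[np.float64(0.2233), np.float64(0.1715), np.float64(0.2198), np.float64(0.1745)] [0.5566 0.1561 0.1005]
yaw of long axis 65.66201122137566
[0.4302 0.0816 0.1005]
[0.5914 0.0171 0.1005]
mug [ 0.49053811 -0.07134553  0.085     ] tub [0.71331285 0.04283878 0.066     ]
eggs [0.63481103 0.38891915 0.05      ]
```

The sizes match (220 x 172 mm), with the centre near (0.556, 0.154) and the short axis at about -23° yaw. I'll move above the box, shut the fingers, align the yaw and look once from close by.

Call:
{"op": "step_arm", "data": {
  "commands": [0, -0.117, 0.183, 0, 0, 0, -0.128, 0, -0.117, 0.183, 0, 0, 0, -0.128, 0, -0.117, 0.183, 0, 0, 0, -0.128, 0, -0.117, 0.183, 0, 0, 0, -0.128, 0, -0.117, 0.183, 0, 0, 0, -0.128, 0, -0.117, 0.183, 0, 0, 0, -0.128, 0, -0.117, 0.183, 0, 0, 0, -0.128, 0, -0.117, 0.183, 0, 0, 0, -0.128, 0, -0.117, 0.183, 0, 0, 0, -0.128, 0, -0.117, 0.183, 0, 0, 0, -0.128],
  "squeeze": 20
}}

```text
clock: 1.4
position: [0.5548, 0.1098, 0.2314]
ee_rot: [0.834, 0.552, 0.0, 0.0]
ft_force: [0.0, -0.8, 0.3]
grip_width: 0.001
grasp_force: 0.0
```

```bash
python3 - <<'E'
from h import *
import cv2
o=get_obs();print(o['clock'],o['position'],o['ee_rot'],o['grip_width'],o['ft_force'])
cv2.imwrite('pics/w1.png',camera('wrist')[:,:,::-1])
E
```

```text
1.4 [0.55481685 0.10982786 0.23135278] [8.34065369e-01 5.51665621e-01 4.68412822e-05 2.44792363e-05] 0.0014477291314977949 [ 0.02755364 -0.80562881  0.28893073]
```

View pics/w1.png

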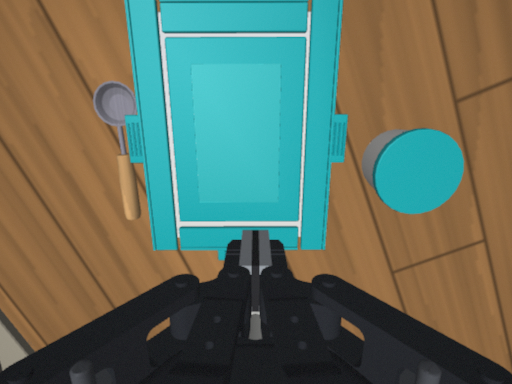

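The wrist view shows the lid nearly upright. The near outer corners are at about (153,250) and (326,250), and the side tabs meet the rim edges at (141,138) and (331,138).

```bash
python3 - <<'E'
from h import *
o=get_obs();p,q=o['position'],o['ee_rot'];z=.1005
f=lambda u:ray_wrist(u,z,p,q)[:2]
a,b,l,r,l0,r0=map(f,[(153,250),(326,250),(141,138),(331,138),(128,0),(341,0)])
ang=lambda v:np.degrees(np.arctan2(v[1],v[0]))
print('widths',np.linalg.norm(b-a),np.linalg.norm(r-l),np.linalg.norm(r0-l0),'yaw',ang(b-a),ang(r-l),ang(l0-a)-90,ang(r0-b)-90)
print('tab centre',(l+r)/2)
for yaw in (-23,-23.8):
    t=np.radians(yaw);ex=np.array([np.cos(t),np.sin(t)]);ey=np.array([-ex[1],ex[0]])
    print('from near edge',(a+b)/2+.113*ey)
    c=np.array([.5565,.155]);c=((l+r)/2+(a+b)/2+.113*ey+c)/3 
    print(yaw,'c',c,'+x',c+.074*ex,'-x',c-.074*ex,'+y',c+.099*ey,'-y',c-.099*ey)
    for P in (c+.074*ex,c-.074*ex,c+.099*ey,c-.099*ey):print(wproj([*P,z],p,q).round(),((P-p[:2])/.6).round(3))
E
```

```text
widths 0.1771486045110184 0.17309405955434726 0.17082690642379192 yaw -23.004988762281787 -23.016092497279523 -23.683091360857674 -22.066577309980644
tab centre [0.55374159 0.15364476]
from near edge [0.5546281  0.15215878]
-23 c [0.55495656 0.15360118] +x [0.62307392 0.12468708] -x [0.4868392  0.18251528] +y [0.59363895 0.24473116] -y [0.51627418 0.0624712 ]
[319. 137.] [0.114 0.025]
[156. 138.] [-0.113  0.121]
[235.  15.] [0.065 0.225]
[239. 236.] [-0.064 -0.079]
from near edge [0.55607611 0.15153218]
-23.8 c [0.55543923 0.15339231] +x [0.62314625 0.12352996] -x [0.48773222 0.18325466] +y [0.59539022 0.24397332] -y [0.51548825 0.0628113 ]
[319. 139.] [0.114 0.023]
[156. 136.] [-0.112  0.122]
[237.  15.] [0.068 0.224]
[238. 236.] [-0.066 -0.078]
```

The measurements agree, with the centre at (0.555, 0.1535) and yaw -23°. I'll press the +x strip first.

Call:
{"op": "step_arm", "data": {
  "commands": [0, 0.114, 0.025, -0.05, 0, 0, 0, 0, 0.114, 0.025, -0.12, 0, 0, 0, 0, 0.114, 0.025, -0.194, 0, 0, 0, 0, 0.114, 0.025, -0.194, 0, 0, 0, 0, 0.114, 0.025, -0.208, 0, 0, 0, 0, 0.114, 0.025, -0.215, 0, 0, 0, 0, 0.114, 0.025, -0.222, 0, 0, 0, 0, 0.114, 0.025, -0.228, 0, 0, 0, 0, 0.114, 0.025, -0.233, 0, 0, 0, 0, 0.114, 0.025, -0.233, 0, 0, 0]
}}

```text
clock: 2.7
position: [0.6235, 0.1249, 0.0926]
ee_rot: [0.834, 0.552, 0.0, 0.0]
ft_force: [-3.5, -0.7, 8.3]
grip_width: 0.005
grasp_force: 4.3
```

Measured z is 92.6 mm, which is the shut stop. Next is the +y strip.

Call:
{"op": "step_arm", "data": {
  "commands": [0, 0, 0, 0.06, 0, 0, 0, 0, -0.025, 0.1, 0.06, 0, 0, 0, 0, -0.049, 0.199, 0.06, 0, 0, 0, 0, -0.049, 0.199, 0.04, 0, 0, 0, 0, -0.049, 0.199, 0.025, 0, 0, 0, 0, -0.049, 0.199, 0.018, 0, 0, 0, 0, -0.049, 0.199, 0.011, 0, 0, 0, 0, -0.049, 0.199, 0.005, 0, 0, 0, 0, -0.049, 0.199, 0, 0, 0, 0, 0, -0.049, 0.199, -0.001, 0, 0, 0]
}}

```text
clock: 3.95
position: [0.5942, 0.2438, 0.0926]
ee_rot: [0.834, 0.551, 0.0, 0.0]
ft_force: [-6.7, -4.9, 16.3]
grip_width: 0.003
grasp_force: 8.4
```

Shut. Next is the -x strip.

Call:
{"op": "step_arm", "data": {
  "commands": [0, 0, 0, 0.06, 0, 0, 0, 0, -0.09, -0.05, 0.06, 0, 0, 0, 0, -0.178, -0.103, 0.06, 0, 0, 0, 0, -0.178, -0.103, 0.04, 0, 0, 0, 0, -0.178, -0.103, 0.026, 0, 0, 0, 0, -0.178, -0.103, 0.019, 0, 0, 0, 0, -0.178, -0.103, 0.012, 0, 0, 0, 0, -0.178, -0.103, 0.006, 0, 0, 0, 0, -0.178, -0.103, 0.002, 0, 0, 0, 0, -0.178, -0.103, 0.001, 0, 0, 0]
}}

```text
clock: 5.2
position: [0.4874, 0.1827, 0.0925]
ee_rot: [0.834, 0.552, 0.0, 0.0]
ft_force: [-6.2, -2.3, 16.6]
grip_width: 0.001
grasp_force: 8.2
```

Shut. Next is the -y strip.

Call:
{"op": "step_arm", "data": {
  "commands": [0, 0, 0, 0.06, 0, 0, 0, 0, 0.024, -0.1, 0.06, 0, 0, 0, 0, 0.048, -0.2, 0.06, 0, 0, 0, 0, 0.048, -0.2, 0.04, 0, 0, 0, 0, 0.048, -0.2, 0.025, 0, 0, 0, 0, 0.048, -0.2, 0.018, 0, 0, 0, 0, 0.048, -0.2, 0.011, 0, 0, 0, 0, 0.048, -0.2, 0.005, 0, 0, 0, 0, 0.048, -0.2, 0, 0, 0, 0, 0, 0.048, -0.2, 0, 0, 0, 0]
}}

```text
clock: 6.45
position: [0.516, 0.0629, 0.0926]
ee_rot: [0.834, 0.552, 0.0, 0.0]
ft_force: [-5.8, 0.3, 11.4]
grip_width: -0.001
grasp_force: 6.0
```

Call:
{"op": "step_arm", "data": {
  "commands": [0, 0, 0, 0.05, 0, 0, 0, 0, 0, 0, 0.1, 0, 0, 0, 0, 0, -0.05, 0.2, 0, 0, 0, 0, 0, -0.15, 0.3, 0, 0, 0, 0, 0, -0.25, 0.35, 0, 0, 0, 0, 0, -0.25, 0.35, 0, 0, 0, 0, 0, -0.25, 0.35, 0, 0, 0, 0, 0, -0.25, 0.35, 0, 0, 0, 0, 0, -0.25, 0.35, 0, 0, 0, 0, 0, -0.25, 0.35, 0, 0, 0]
}}

```text
clock: 7.7
position: [0.5158, -0.0867, 0.301]
ee_rot: [0.834, 0.552, -0.0, -0.0]
ft_force: [0.0, -0.5, -0.4]
grip_width: 0.001
grasp_force: 0.0
```

```bash
python3 - <<'E'
from h import *
import cv2
o=get_obs();print(o['clock'],o['position'],o['ft_force'])
a=camera('scene')[:,:,::-1];b=camera('side')[:,:,::-1]
cv2.imwrite('pics/s3.png',cv2.resize(a[140:340,160:370],None,fx=2.85,fy=2.85,interpolation=cv2.INTER_CUBIC))
cv2.imwrite('pics/d3.png',cv2.resize(b,(800,600),interpolation=cv2.INTER_CUBIC))
E
```

```text
7.7 [ 0.51575942 -0.08670439  0.30102686] [ 0.04209186 -0.46595993 -0.41306854]
```

View pics/s3.png

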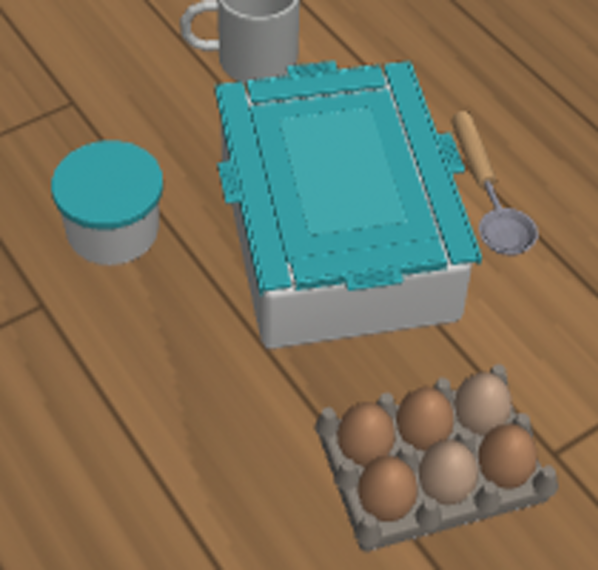

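View pics/d3.png

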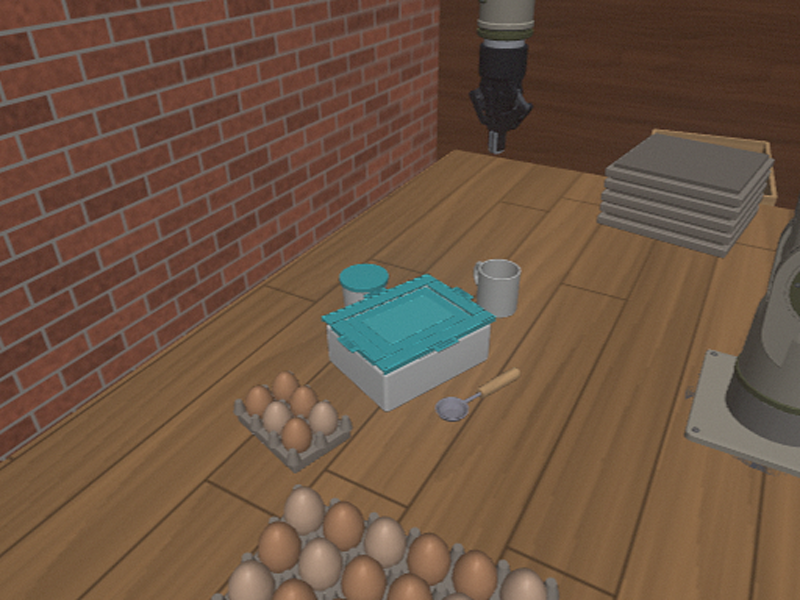

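Both pictures show the white gaps around the lid panel gone, all four strips level, the box flat and unmoved, and the bystanders in place. The hand is clear. Handing in.

```bash
python3 -c "
from workcell import *
print(hand_in())"
```

```text
the job is handed in; nothing more can be done
None
```

All four rim sections were pressed down to the shut height (92.5–92.6 mm measured), with the box and the other things on the table showing no visible movement; the job is handed in, but no verdict came back.

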